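# Show a turned tool handle to the inspection camera

### The job

Take the turned tool handle (the one with the steel ferrule) out of the rack and hold it up in the air with its middle at the inspection camera's focus point, first side-on (level and square across the camera's line of sight) and still for a good second, then end-on at the same point with the ferrule pointing straight into the lens along the line of sight. Finish while still holding it there steadily, clear of rack and camera; do not put it down or let go. Leave the camera, the other two turnings in the rack, the wax jar and the sanding block where they are.

Things in the scene. Friction and masses are not known exactly. Their poses are not given: they have to be found in the camera images.
- handle: Turned tool handle of pale wood, 140 mm long, 90 g, lying level in the rack. Origin on its axis at mid-length, 55 mm above the table at the start; x along its length to the ferrule end; round, roll is of no account. Along x: butt end at -70 mm, 30 mm thick at -60 to -34, a 24 mm waist at -16 to +16 (grip here), 30 mm thick at +34 to +46, bright steel ferrule 21 mm thick at +50 to +70.
- ferrule_end (a point): Centre of the handle's ferrule end face, 70 mm along x from the handle's origin.
- rack: Fixed plywood rack, base 120 x 260 x 12 mm, origin under its centre. Three turnings in any order lie along its x at y = -85, 0, +85 mm, the handle's ferrule towards +x. Each rests in two V-saddles 8 mm thick at x = -40 and +40 mm, tips 54 mm above the table; between them (x -36 to +36) nothing stands above the base.
- cam_head: Inspection camera head: grey box 60 x 50 x 50 mm, white ring light 56 mm across in front, carried 70 mm to the -x side of the column. Its height (280 to 340 mm) and downward tilt (0.2 to 0.5 rad) vary; a firm knock shifts it. Origin at the box's centre. -x is the line of sight, out of the lens and downwards; +x points back into the lens; y is level, square across the line of sight.
- lens (a point): Centre of the lens front, 60 mm along -x of the head from its origin. The column that carries the head stands behind it: 22 mm thick, 416 mm high, on a steel foot 140 x 140 x 16 mm.
- focus (a point): The focus point, an empty point in the air on the line of sight, 160 mm in front of the lens (220 mm along -x of the head from its origin).
- bobbin: Bystander: a turned wooden bobbin 100 mm long, 30 mm thick at both ends and 18 mm in the middle, lying in the rack. Origin on its axis at mid-length.
- dibber: Bystander: a turned wooden dibber, straight, 30 mm thick, with one pointed end, all wood, 145 mm long, lying in the rack. Origin on its axis, 65 mm from the flat end.
- wax_jar: Bystander: jar 64 mm across, 75 mm high, standing on the table. Origin under its centre.
- sanding_block: Bystander: cork sanding block 90 x 50 x 29 mm on the table. Origin under its centre.

How it is judged:
By the outcome, as a careful person would: the job done as asked, in the order asked, and still so for the second after the job is handed in, while the arm keeps its last pose, push and grip.
It also fails if it takes over 45 s, if anything falls off the work surface, if the arm or the gripper's body presses on something with over 40 N, if the wrist force passes 120 N, or if a joint passes its speed limit or range.

### The arm

A 7-joint arm with a two-finger parallel gripper is mounted at the origin on the work surface. World frame = base frame: x ahead of the robot, y to its left, z up, the work surface at z = 0. Lengths are in mm, angles in rad, forces in N, time in s.
With the tool pointing down it reaches from about 425 to 950 mm from the base axis. Payload 4.7 kg.
Tool frame: the origin (TCP) lies between the finger pads; the fingertips stand 19 mm ahead of it and the grasp point (between the pads) is the TCP (tcp_to_tips is the distance from the TCP to the fingertips, in mm); x points along the fingers, z is the direction in which the jaws open and shut, and the axes are right-handed (so a half turn about x gives the same grasp; the last joint's range is limited). The gripper opens to 87 mm and grips with 3 to 60 N. Pads are 19 mm wide; open, the fingers measure 117 mm over their backs; the gripper's body (75 mm by 190 mm) begins 51 mm behind the grasp point.
Start: joints at [-1.129, 0.469, -0.049, 1.532, 0.024, 1.141, -0.082], TCP at [306.144, 601.6, 241.573] pointing down, gripper open.
Joint ranges: [-2.59, 2.59], [-0.33, 1.99], [-1.39, 1.29], [0.1, 2.45], [-1.04, 4.18], [0.21, 1.99], [-2.66, 2.66]. Speed limits (rad/s): [2.57, 2.57, 3.14, 3.14, 3.14, 3.14, 3.14].

### API

Orientations are given as [roll, pitch, yaw] about the fixed x, y, z axes, in that order (R = Rz(yaw) Ry(pitch) Rx(roll)).
In Python, from plant import read_state, snapshot, get_calibration, sign_off, look_for, silhouettes, tcp_to_tips gives the robot as it stands. The module is installed in compiled form; this text tells all that it offers.
- The arm moves only by the tool step_arm, never from a script. Its argument "commands" is one flat list of numbers, 7 for each row, row after row: the shift along the world's x, y, z in mm, then the turn, a rotation vector about the world's x, y, z in rad, then the closure, from -1 (fully open) to 1 (shut), so that 0 is half open. A call has exactly 8 rows; each row shifts and turns the commanded pose from where the row before left it; what a row does not reach is not made up. A row lasts 1/8 s, in which the tool goes at most 62.5 mm and 10.7 degrees, less where a joint would pass 70% of its speed; a pose out of reach is approached as far as the arm can. A call is refused whole if a number of a shift passes 62.5 or a number of a turn 0.188, either way. A call with a gripper value outside its range is refused whole. The fingers move at their own pace and stop on an object; "grip_force" is the grip in N (left out, the last holds). Time passes only in rows, so rows that do not move let the fingers close, or fill a call up. It gives the time, the measured TCP pose, the force and the opening at its end, in the units of the state.
- read_state(): the state, without advancing time (a new reading comes with each control period).
- snapshot(name): name is "side" or "top"; returns (picture, depth): 400x640x3 uint8, blue, green, red; 400x640 float32, mm along the optical axis (not along the pixel's ray), 0 where there is no reading.
- get_calibration(name): a dict with "camera_matrix" (3x3 intrinsics, pixels), "dist" ([k1, k2, p1, p2, k3] as OpenCV has them; the pictures are not rectified), "cam_to_world" (4x4, takes a point from camera to world coordinates). Camera axes: x right, y up, looking along -z (the intrinsics and any distortion apply to the point x, -y, -z); pixel columns grow to the right and rows downward; lengths in mm; the calibration is good to about 2 mm. A picture is of the moment at which its call begins. get_calibration takes no time and is no camera call.
- sign_off(): hands the job in, once; it reports no verdict.
Trained networks look in the newest picture that a camera, given by its name, has taken for a name from the list of things; names that differ only in an ending like _2 or _b are one class to them, and where a whole thing is asked for, a point or a joint stands for the part that bears it (a point fixed in the world has none). Each returns a list of dicts, best first, with "score" (0 to 1); they miss things now and then, are a little off and sometimes report something else, mostly with a low value. They report only what shows in the picture. A call takes as long as a camera call.
- look_for(camera, label): "point" ([column, row] in pixels, amid what is visible of it).
- silhouettes(camera, label): "mask" (400x640 bool, what is visible of it) and "point" ([column, row] in pixels, amid what is visible of it).
The state is a dict: "time_s": time; "q": joint angles; "dq": joint speeds; "tau": joint torques, N m; "position": TCP position; "ee_rot": TCP orientation; "wrist_force": force on the tool from outside, world axes, zero at the start; "torque": the same for the moment, N m; "opening": finger opening in mm.
Only numpy, scipy, OpenCV 4.12 (cv2) and the standard library are available. Lean on these libraries where they do the work, as an engineer would, in place of code of your own. Each camera call takes 0.05 s, during which the arm holds its last target. There are 200 camera calls.

## Working session

There is one attempt and no reset: what is moved stays moved. The work goes in short steps, Python scripts to look and compute and a tool call to move; the robot and the scene stay as the last step left them, time stands still between calls to the robot, and variables do not carry over. Pictures are saved under pics/ and viewed, about 8 in all and at most 12, crops included, and the job is handed in when it is done.

Besides the shell and the picture viewer there is one more tool, called in YAML: its name, and indented under it one key for each argument. step_arm: Moves the arm, as the interface text tells. Its arguments: {"type":"object","properties":{"commands":{"type":"array"},"grip_force":{"type":"number"}},"required":["commands"]}

```bash
mkdir -p pics; cat > h.py <<'E'
import numpy as np, cv2
from plant import *
from scipy.spatial.transform import Rotation as R
def world(cam, D, mask=None, uv=None):
    c=get_calibration(cam); K=np.array(c["camera_matrix"],float); d=np.array(c["dist"],float); T=np.array(c["cam_to_world"],float)
    if uv is None:
        v,u=np.nonzero(mask&(D>0)); uv=np.c_[u,v]
    uv=np.array(uv,float).reshape(-1,2); z=D[uv[:,1].round().astype(int),uv[:,0].round().astype(int)]
    n=cv2.undistortPoints(uv.reshape(-1,1,2),K,d).reshape(-1,2)
    P=np.c_[n[:,0]*z,-n[:,1]*z,-z]
    return P@T[:3,:3].T+T[:3,3]
E
python3 - <<'E'
from h import *
s=read_state(); print(s["time_s"],s["position"],s["ee_rot"],s["opening"],tcp_to_tips)
for c in("side","top"):
    p,D=snapshot(c); cv2.imwrite(f"pics/{c}0.png",p); np.save(f"{c}D.npy",D); 
    print(c,np.round(np.array(get_calibration(c)["cam_to_world"])[:3,3]), get_calibration(c)["camera_matrix"][0])
    for n in("handle","rack","cam_head","lens","bobbin","dibber","wax_jar","sanding_block"):
        for m in silhouettes(c,n)[:2]:
            w=world(c,D,m["mask"]); 
            if len(w): print(n,round(m["score"],2),np.round(m["point"]),m["mask"].sum(),"med",np.median(w,0).round(),"min",np.percentile(w,3,axis=0).round(),"max",np.percentile(w,97,axis=0).round())
            np.save(f"m_{c}_{n}.npy",m["mask"]) if m is not None else 0
E
```

```text
0.0 [305.91982054 601.07691592 240.51273025] [-3.10912828  1.56885982 -2.00909253] 86.87586795799542 19.0
side [ 352. -824.  993.] [423.2787737    0.         322.93801446]
handle 0.73 [299. 161.] 206 med [515. 293.  62.] min [469. 267.  38.] max [563. 323.  72.]
handle 0.66 [330. 191.] 337 med [582. 136.  64.] min [527. 107.  20.] max [649. 180.  71.]
rack 0.92 [316. 190.] 1407 med [553. 194.  13.] min [464.  91.   5.] max [639. 319.  41.]
cam_head 0.79 [398. 170.] 990 med [ 677. -134.  345.] min [ 633. -148.  308.] max [717. -96. 371.]
lens 0.84 [398. 175.] 982 med [ 678. -134.  346.] min [ 633. -148.  313.] max [716. -97. 372.]
bobbin 0.77 [302. 161.] 208 med [518. 294.  61.] min [471. 267.   5.] max [564. 363.  72.]
bobbin 0.61 [314. 189.] 1453 med [552. 194.  13.] min [466.  91.   4.] max [640. 319.  50.]
dibber 0.83 [314. 175.] 308 med [549. 210.  64.] min [496. 185.  49.] max [610. 244.  72.]
dibber 0.23 [315. 188.] 1363 med [551. 195.  13.] min [462.  91.   4.] max [638. 318.  40.]
wax_jar 0.63 [332. 357.] 901 med [ 469. -408.   72.] min [ 442. -426.    0.] max [ 498. -356.   
[... 624 characters left out ...]
 max [615. 253.  73.]
lens 0.86 [360. 120.] 1071 med [ 675. -113.  355.] min [ 634. -140.  322.] max [712. -88. 373.]
bobbin 0.61 [194. 210.] 347 med [520. 298.  63.] min [475. 269.  12.] max [563. 324.  72.]
bobbin 0.39 [335. 256.] 582 med [408. -92.  29.] min [ 367. -124.    4.] max [446. -57.  33.]
dibber 0.79 [224. 196.] 535 med [555. 219.  67.] min [498. 187.  50.] max [621. 253.  73.]
wax_jar 0.71 [441. 235.] 518 med [ 475. -385.   73.] min [ 446. -417.   15.] max [ 505. -364.   78.]
sanding_block 0.96 [336. 257.] 520 med [405. -92.  29.] min [ 367. -122.   25.] max [444. -61.  33.]
sanding_block 0.41 [360. 120.] 1054 med [ 675. -113.  356.] min [ 634. -140.  324.] max [712. -90. 373.]
```

```bash
python3 - <<'E'
import cv2,numpy as np
t=cv2.imread("pics/top0.png")[70:290,150:480]; s=cv2.imread("pics/side0.png")[80:300,240:520]
cv2.imwrite("pics/c_top.png",cv2.resize(t,None,fx=2.4,fy=2.4,interpolation=2)); cv2.imwrite("pics/c_side.png",cv2.resize(s,None,fx=2.6,fy=2.6,interpolation=2))
E
```

```text
(no output)
```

View pics/c_top.png

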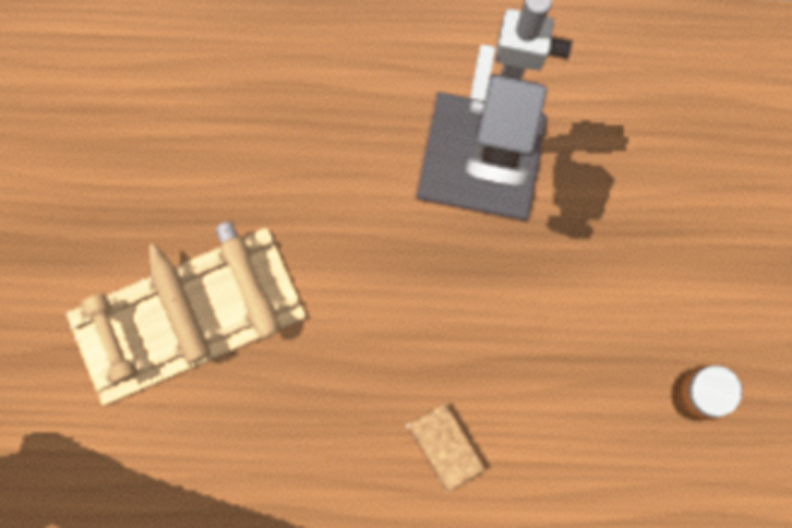

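View pics/c_side.png

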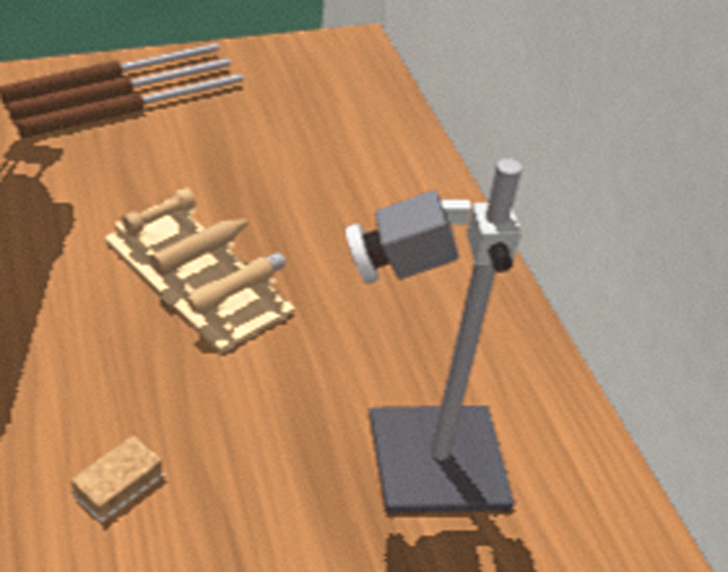

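The handle is the turning nearest −y (ferrule at about (225,232) in the top crop). The camera head is at about (510,120), looking towards −x and tilted down. Next I fit both poses.

```bash
cat > fit.py <<'E'
from h import *
from scipy.optimize import least_squares
def box(p,h):
    q=np.abs(p)-h; return np.linalg.norm(np.maximum(q,0),axis=1)+np.minimum(q.max(1),0)
def cyl(p,r,hx):
    q=np.c_[np.hypot(p[:,1],p[:,2])-r,np.abs(p[:,0])-hx]; return np.linalg.norm(np.maximum(q,0),axis=1)+np.minimum(q.max(1),0)
def headfit(W,x0):
    def f(v):
        Rm=R.from_euler("xyz",[0,v[4],v[3]]).as_matrix(); p=(W-v[:3])@Rm
        return np.minimum(box(p,np.array([30,25,25])),cyl(p+[55,0,0],28,5))
    r=least_squares(f,x0,loss="soft_l1",f_scale=2,x_scale=[10,10,10,.2,.2]); return r.x,np.abs(f(r.x))
if __name__=="__main__":
    allW=[]
    for c in("side","top"):
        D=np.load(f"{c}D.npy"); m=np.zeros(D.shape,bool)
        cc={"side":(398,170),"top":(361,123)}[c]
        m[cc[1]-40:cc[1]+40,cc[0]-40:cc[0]+40]=1
        W=world(c,D,m); W=W[(W[:,2]>250)&(W[:,0]<735)]; allW.append(W); print(c,len(W))
    for n,W in (("side",allW[0]),("top",allW[1]),("both",np.vstack(allW))):
      best=min((headfit(W,[685,-118,330,y,t]) for t in(-.2,-.4,.3) for y in(-.3,0,.3)),key=lambda r:r[1].mean())
      v,e=best; Rm=R.from_euler("xyz",[0,v[4],v[3]]).as_matrix()
      print(n,v.round(3),"res",np.median(e).round(2),(e>6).mean().round(2),"xaxis",Rm[:,0].round(3),"focus",(v[:3]-220*Rm[:,0]).round(1))
    # handle
    for c in("side","top"):
        D=np.load(f"{c}D.npy"); m=np.zeros(D.shape,bool)
        cc={"side":(330,191),"top":(256,186)}[c]; m[cc[1]-35:cc[1]+35,cc[0]-35:cc[0]+35]=1
        W=world(c,D,m); W=W[(W[:,2]>57)&(np.hypot(W[:,0]-584,W[:,1]-139)<85)]
        W=W[np.abs((W-[584,139,0])@[-.37,.93,0])<40] if 0 else W
        q=W[:,:2]; mu=np.median(q,0); 
        for _ in range(8):
            u,s,vt=np.linalg.svd(q-mu); d=vt[0]*np.sign(vt[0][0]); k=np.abs((q-mu)@[-d[1],d[0]])<18; q=q[k]; mu=q.mean(0)
        t=(q-mu)@d; print(c,len(q),"mu",mu.round(1),"yaw",np.arctan2(d[1],d[0]).round(3),"ends",(mu+d*np.percentile(t,.5)).round(),(mu+d*np.percentile(t,99.5)).round(),"mid",(mu+d*(t.min()+t.max())/2).round(1),"len",np.ptp(t).round(), "z",np.percentile(W[:,2],[5,50,98]).round())
    # column
    D=np.load("topD.npy"); m=np.zeros(D.shape,bool); m[60:115,340:400]=1
    W=world("top",D,m); W=W[W[:,2]>400]; print("column top",len(W),np.median(W,0).round())
    W=world("top",D,np.ones(D.shape,bool)); W=W[(W[:,2]>10)&(W[:,2]<22)&(np.abs(W[:,0]-740)<130)&(np.abs(W[:,1]+115)<110)]
    print("foot",cv2.minAreaRect(W[:,:2].astype(np.float32)))
E
python3 fit.py
```

```text
side 1011
top 1164
side [ 6.94596e+02 -1.19650e+02  3.39518e+02 -1.69000e-01 -4.34000e-01] res 1.0 0.05 xaxis [ 0.894 -0.153  0.42 ] focus [497.8 -86.  247. ]
top [ 6.96636e+02 -1.15424e+02  3.39881e+02 -1.09000e-01 -4.39000e-01] res 1.3 0.07 xaxis [ 0.9   -0.099  0.425] focus [498.7 -93.7 246.4]
both [ 6.95311e+02 -1.18834e+02  3.39599e+02 -1.54000e-01 -4.34000e-01] res 1.17 0.08 xaxis [ 0.897 -0.139  0.42 ] focus [498.1 -88.2 247.1]
side 126 mu [568.  133.3] yaw 0.507 ends [527. 111.] [649. 178.] mid [589.2 145.1] len 142.0 z [58. 65. 72.]
top 331 mu [591.4 146.7] yaw 0.406 ends [525. 118.] [653. 173.] mid [589.  145.7] len 142.0 z [59. 66. 72.]
column top 126 [ 759. -131.  416.]
foot ((761.4697265625, -130.326171875), (140.20196533203125, 140.29425048828125), 79.83126831054688)
```

```bash
python3 - <<'E'
from h import *
D=np.load("topD.npy"); W=world("top",D,np.ones(D.shape,bool))
k=(W[:,2]>6)&(W[:,2]<17)&(np.hypot(W[:,0]-553,W[:,1]-218)<155); 
r=cv2.minAreaRect(W[k][:,:2].astype(np.float32)); print("rack",r)
# handle, project into rack frame guess
for yaw in (.38,.40,.42):
    d=np.array([np.cos(yaw),np.sin(yaw)]); n=np.array([-d[1],d[0]])
    H=W[(W[:,2]>58)&(W[:,2]<80)]; H=H[np.hypot(H[:,0]-589,H[:,1]-145)<85]; p=(H[:,:2]-[589,145.5]); t=p@d; s=p@n; ok=np.abs(s)<22
    t,s,z=t[ok],s[ok],H[ok,2]
    print(yaw,[(a,np.round(np.mean(np.percentile(s[(t>a-8)&(t<a+8)],[3,97])),1),np.round(np.ptp(np.percentile(s[(t>a-8)&(t<a+8)],[3,97])),1),z[(t>a-8)&(t<a+8)].max().round()) for a in(-60,-45,-20,0,20,40,60)],t.min().round(),t.max().round())
Rm=R.from_euler("xyz",read_state()["ee_rot"]).as_matrix(); print(Rm.round(3))
def rv(A,B): return (R.from_matrix(B)*R.from_matrix(A).inv()).as_rotvec()
def tool(a,y): return np.c_[a,y,np.cross(a,y)]
h=np.array([np.cos(.4),np.sin(.4),0]); G=tool(np.array([0,0,-1.]),h)
print("to grasp",rv(Rm,G), G.round(3).tolist())
E
```

```text
rack ((539.5073852539062, 205.35780334472656), (235.24166870117188, 278.2176513671875), 31.73686408996582)
0.38 [(-60, np.float64(-7.3), np.float64(25.3), np.float64(76.0)), (-45, np.float64(-6.1), np.float64(26.0), np.float64(73.0)), (-20, np.float64(-4.3), np.float64(21.6), np.float64(71.0)), (0, np.float64(-3.4), np.float64(20.8), np.float64(70.0)), (20, np.float64(-1.6), np.float64(23.2), np.float64(71.0)), (40, np.float64(-0.7), np.float64(26.0), np.float64(74.0)), (60, np.float64(1.1), np.float64(17.4), np.float64(69.0))] -70.0 71.0
0.4 [(-60, np.float64(-6.2), np.float64(25.3), np.float64(76.0)), (-45, np.float64(-5.1), np.float64(26.1), np.float64(73.0)), (-20, np.float64(-4.0), np.float64(21.7), np.float64(71.0)), (0, np.float64(-3.4), np.float64(20.6), np.float64(70.0)), (20, np.float64(-2.0), np.float64(23.3), np.float64(71.0)), (40, np.float64(-1.5), np.float64(26.0), np.float64(74.0)), (60, np.float64(-0.1), np.float64(17.4), np.float64(69.0))] -70.0 71.0
0.42 [(-60, np.float64(-5.0), np.float64(25.4), np.float64(76.0)), (-45, np.float64(-4.1), np.float64(26.1), np.float64(73.0)), (-20, np.float64(-3.6), np.float64(21.7), np.float64(71.0)), (0, np.float64(-3.5), np.float64(20.6), np.float64(70.0)), (20, np.float64(-2.4), np.float64(23.2), np.float64(71.0)), (40, np.float64(-2.2), np.float64(26.1), np.float64(74.0)), (60, np.float64(-1.3), np.float64(17.4), np.float64(69.0))] -71.0 71.0
[[ 0.    -0.891  0.454]
 [ 0.     0.454  0.891]
 [-1.     0.     0.   ]]
to grasp [ 1.05907626e-06  1.19682737e-04 -2.27080593e+00] [[0.0, 0.921, 0.389], [0.0, 0.389, -0.921], [-1.0, 0.0, 0.0]]
```

step_arm:
  commands: [20,-32,0,0,0,-0.186,-0.4,20,-32,0,0,0,-0.186,-0.4,20,-32,0,0,0,-0.186,-0.4,20,-32,0,0,0,-0.186,-0.4,20,-32,0,0,0,-0.186,-0.4,20,-32,0,0,0,-0.186,-0.4,20,-32,0,0,0,-0.186,-0.4,20,-32,0,0,0,-0.186,-0.4]
  grip_force: 40

```text
time_s: 1.9
position: [466.7, 344.6, 241.8]
ee_rot: [1.307, 1.57, 0.913]
wrist_force: [-0.3, 0.6, -0.2]
opening: 61.1
```

step_arm:
  commands: [20,-33,-10,0,0,-0.186,-0.4,20,-33,-10,0,0,-0.186,-0.4,20,-33,-10,0,0,-0.186,-0.4,20,-33,-10,0,0,-0.186,-0.4,20,-33,-20,0,0,0,-0.4,20,-33,-20,0,0,0,-0.4,4,-4,-10,0,0,0,-0.4,0,0,0,0,0,0,-0.4]

```text
time_s: 2.9
position: [589.7, 144.0, 150.9]
ee_rot: [-2.021, 1.569, 3.13]
wrist_force: [0.9, 1.2, 0.8]
opening: 60.8
```

```bash
python3 - <<'E'
from h import *
s=read_state(); print(s["time_s"],s["position"],R.from_euler("xyz",s["ee_rot"]).as_matrix().round(3).tolist(),s["opening"],np.round(s["q"],2),s["wrist_force"])
for c in("side","top"):
    p,D=snapshot(c); cv2.imwrite(f"pics/{c}1.png",p)
    cv2.imwrite(f"pics/c_{c}1.png",cv2.resize(p[100:290,180:420] if c=="side" else p[110:270,160:400],None,fx=3,fy=3,interpolation=2))
E
```

```text
2.9 [589.67525721 144.0189969  150.89666236] [[-0.002, 0.905, 0.425], [0.0, 0.425, -0.905], [-1.0, -0.001, -0.001]] 60.829258557796855 [-0.68  0.49  0.51  1.82 -0.29  0.92 -1.18] [0.9283074  1.20909991 0.82014226]
```

View pics/c_side1.png

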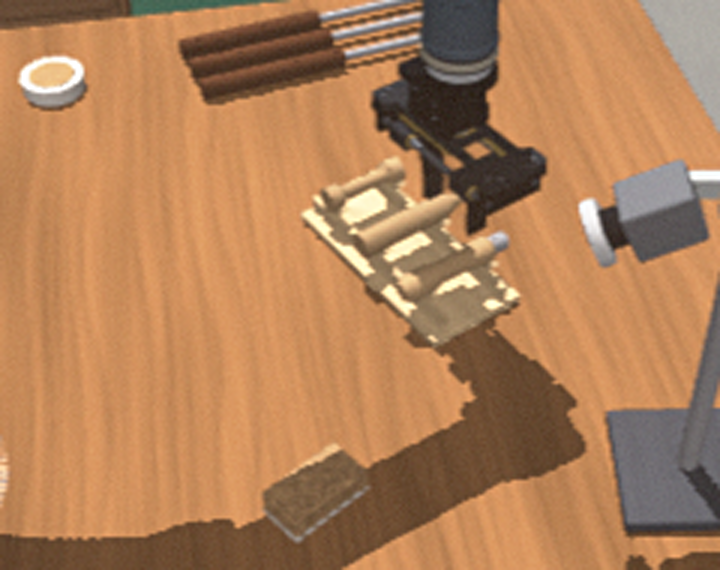

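The side view shows the open gripper above the rack. It is squared to the handle at about (455,265) and the neighbours are clear. I'll descend and close.

step_arm:
  commands: [0,0,-20,0,0,0,-0.4,0,0,-20,0,0,0,-0.4,0,0,-20,0,0,0,-0.4,0,0,-16,0,0,0,-0.4,0,0,-12,0,0,0,-0.4,0,0,-8,0,0,0,-0.4,0,0,0,0,0,0,-0.4,0,0,0,0,0,0,-0.2]

```text
time_s: 4.0
position: [590.6, 143.6, 56.1]
ee_rot: [1.336, 1.57, 0.204]
wrist_force: [0.6, -0.2, 0.4]
opening: 56.8
```

step_arm:
  commands: [0,0,0,0,0,0,0,0,0,0,0,0,0,0.2,0,0,0,0,0,0,0.4,0,0,0,0,0,0,1,0,0,0,0,0,0,1,0,0,0,0,0,0,1,0,0,0,0,0,0,1,0,0,0,0,0,0,1]

```text
time_s: 5.0
position: [590.1, 143.9, 55.6]
ee_rot: [3.054, 1.57, 1.922]
wrist_force: [-0.9, 1.8, 1.2]
opening: 23.4
```

step_arm:
  commands: [0,0,10,0,0,0,1,0,0,25,0,0,0,1,0,0,30,0,0,0,1,0,0,30,0,0,0,1,-10,-25,25,0,0,0.16,1,-10,-25,25,0,0,0.16,1,-10,-25,25,0,0,0.16,1,-10,-25,21,0,0,0.16,1]

```text
time_s: 6.0
position: [549.9, 42.0, 248.0]
ee_rot: [0.255, 1.569, -0.233]
wrist_force: [1.7, 0.0, -0.3]
opening: 22.8
```

step_arm:
  commands: [-10,-25,0,0,0,0.16,1,-10,-25,0,0,0,0.16,1,-10,-25,0,-0.0247,-0.1425,0,1,-10,-25,0,-0.0247,-0.1425,0,1,-10,-25,0,-0.0247,-0.1425,0,1,-2,-4,0,0,0,0,1,0,0,0,0,0,0,1,0,0,0,0,0,0,1]

```text
time_s: 7.0
position: [499.7, -84.9, 247.4]
ee_rot: [-0.0, 1.136, -0.171]
wrist_force: [-0.0, 0.0, -1.0]
opening: 23.0
```

```bash
cat > look.py <<'E'
from fit import *
import sys
k=sys.argv[1]; F=np.array([497.8,-84.8,247]); hx=np.array([.8939,-.1554,.4205])
s=read_state(); Rm=R.from_euler("xyz",s["ee_rot"]).as_matrix()
print(round(s["time_s"],2),s["position"].round(1) if hasattr(s["position"],"round") else s["position"],Rm.round(3).tolist(),round(s["opening"],1),np.round(s["q"],2),np.round(s["wrist_force"],1))
AW=[];AH=[]
for c in("side","top"):
    p,D=snapshot(c); cv2.imwrite(f"pics/{c}{k}.png",p); np.save(f"{c}D{k}.npy",D)
    for m in silhouettes(c,"handle")[:1]:
        W=world(c,D,m["mask"]); W=W[np.linalg.norm(W-F,axis=1)<90]
        print(c,"handle",round(m["score"],2),m["point"],len(W))
        AH.append(W)
        np.save(f"{c}H{k}.npy",W)
        if len(W)>20: 
            mu=W.mean(0); u,S,v=np.linalg.svd(W-mu); t=(W-mu)@v[0]; print(" axis",v[0].round(3),"ends",(mu+v[0]*t.min()).round(),(mu+v[0]*t.max()).round(),"mid",(mu+v[0]*(t.min()+t.max())/2).round(1),"len",np.ptp(t).round())
    m=np.ones(D.shape,bool); W=world(c,D,m); W=W[(W[:,2]>280)&(np.linalg.norm(W-[690,-118,337],axis=1)<75)&(W[:,0]<735)]; AW.append(W)
v,e=headfit(np.vstack(AW),[694,-119,339,-.17,-.434]); print("head",v.round(3),np.median(e).round(2))
a=cv2.imread(f"pics/side{k}.png")[60:260,250:490]; b=cv2.imread(f"pics/top{k}.png")[50:250,250:490]
cv2.imwrite(f"pics/v{k}.png",cv2.resize(np.hstack([a,b]),None,fx=1.65,fy=1.65,interpolation=2))
E
python3 look.py 2
```

```text
7.0 [499.7 -84.9 247.4] [[0.415, 0.17, 0.894], [-0.072, 0.985, -0.154], [-0.907, -0.0, 0.421]] 23.0 [-0.4  -0.02  0.46  2.22  0.11  0.51 -0.2 ] [-0.  0. -1.]
side handle 0.65 [316.1, 209.9] 281
 axis [0.107 0.993 0.046] ends [ 488. -157.  255.] [498. -68. 259.] mid [ 492.8 -112.5  257.3] len 89.0
top handle 0.5 [327.0, 210.9] 286
 axis [-0.183 -0.983  0.011] ends [510. -16. 257.] [ 484. -152.  259.] mid [496.9 -83.9 257.9] len 138.0
head [ 6.95344e+02 -1.18951e+02  3.39573e+02 -1.56000e-01 -4.34000e-01] 1.14
```

View pics/v2.png

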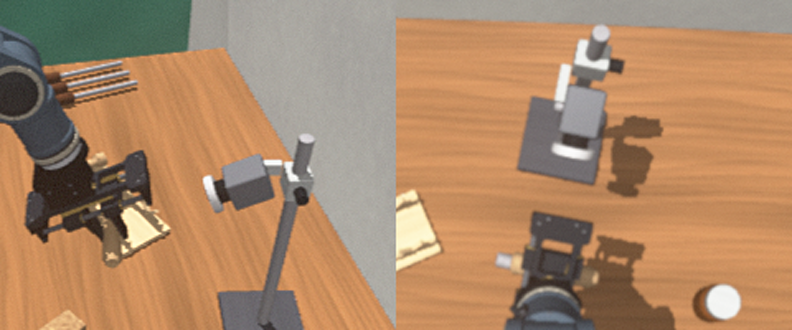

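The handle is held level and side-on, with ferrule towards +y (about (500,260) in the right half). The gripper is clear of the camera. The fitted head x disagrees slightly with the column position, so I'll check it quickly.

```bash
python3 - <<'E'
from fit import *
for tag in("","2"):
  A=[]
  for c in("side","top"):
    D=np.load(f"{c}D{tag}.npy"); W=world(c,D,np.ones(D.shape,bool)); W=W[(W[:,2]>280)&(np.linalg.norm(W-[685,-118,337],axis=1)<80)&(W[:,0]<735)]
    A.append(W)
  for n,W in (("s",A[0]),("t",A[1]),("b",np.vstack(A))):
    v0=np.array([694.5,-119,339.5,-.17,-.434]); Rm=R.from_euler("xyz",[0,v0[4],v0[3]]).as_matrix(); L=(W-v0[:3])@Rm
    B=W[(L[:,0]>-30)&(L[:,0]<32)&(np.abs(L[:,1])<35)&(np.abs(L[:,2])<32)]
    f=lambda v:box((B-[v[0],v[1],v[2]])@R.from_euler("xyz",[0,v[4],v[3]]).as_matrix(),np.array([30,25,25]))
    r=least_squares(f,v0,loss="soft_l1",f_scale=1.5,x_scale=[10,10,10,.2,.2]).x
    f2=lambda v:f([v[0],v[1],v[2],-.174,v[3]]); r2=least_squares(f2,v0[[0,1,2,4]],loss="soft_l1",f_scale=1.5,x_scale=[10,10,10,.2]).x
    g=L[L[:,0]<-40]; print(tag,n,len(B),r.round(3),r2.round(3),"ring x",np.percentile(g[:,0],[2,10,50]).round(1),"y,z mid",[(np.percentile(g[:,i],[3,97])).round(1).tolist() for i in(1,2)],"top face z",np.median(L[(np.abs(L[:,0])<22)&(np.abs(L[:,1])<18)][:,2]).round(1))
E
```

```text
s 743 [ 6.92024e+02 -1.19273e+02  3.38314e+02 -1.83000e-01 -4.44000e-01] [ 6.92076e+02 -1.19269e+02  3.38327e+02 -4.44000e-01] ring x [-60.5 -58.8 -50.9] y,z mid [[-29.2, 10.7], [-14.1, 27.9]] top face z 25.1
 t 821 [ 6.94123e+02 -1.15987e+02  3.38728e+02 -1.26000e-01 -4.40000e-01] [ 6.94128e+02 -1.15658e+02  3.38683e+02 -4.40000e-01] ring x [-59.3 -57.7 -50.3] y,z mid [[-23.1, 26.5], [-1.3, 28.0]] top face z 24.8
 b 1564 [ 6.92783e+02 -1.18807e+02  3.38436e+02 -1.60000e-01 -4.41000e-01] [ 6.92722e+02 -1.18788e+02  3.38405e+02 -4.41000e-01] ring x [-60.2 -58.  -50.7] y,z mid [[-28.0, 24.7], [-10.3, 28.0]] top face z 25.0
2 s 747 [ 6.92063e+02 -1.19425e+02  3.38343e+02 -1.73000e-01 -4.43000e-01] [ 6.92063e+02 -1.19424e+02  3.38341e+02 -4.43000e-01] ring x [-60.6 -58.6 -51. ] y,z mid [[-28.1, 11.8], [-14.8, 28.2]] top face z 24.9
2 t 823 [ 6.93944e+02 -1.15806e+02  3.38585e+02 -1.38000e-01 -4.42000e-01] [ 6.93911e+02 -1.15759e+02  3.38553e+02 -4.42000e-01] ring x [-59.3 -57.6 -50.4] y,z mid [[-23.2, 26.4], [-1.8, 28.7]] top face z 24.6
2 b 1570 [ 6.93027e+02 -1.18942e+02  3.38513e+02 -1.56000e-01 -4.41000e-01] [ 6.92714e+02 -1.18905e+02  3.38376e+02 -4.42000e-01] ring x [-60.6 -58.  -50.6] y,z mid [[-27.4, 24.6], [-10.2, 28.3]] top face z 24.8
```

step_arm:
  commands: [-3,1,-2,0,0,0,1,0,0,0,0,0,0,1,0,0,0,0,0,0,1,0,0,0,0,0,0,1,0,0,0,0,0,0,1,0,0,0,0,0,0,1,0,0,0,0,0,0,1,0,0,0,0,0,0,1]

```text
time_s: 8.2
position: [495.1, -84.4, 244.6]
ee_rot: [0.0, 1.137, -0.172]
wrist_force: [0.0, -1.1, -0.9]
opening: 23.1
```

step_arm:
  commands: [0,0,0,0,0,0,1,0,0,0,0,0,0,1,0,0,0,0,0,0,1,0,0,0,0,0,0,1,0,0,0,0,0,0,1,0,0,0,0,0,0,1,0,0,0,0,0,0,1,0,0,0,0,0,0,1]

```text
time_s: 9.2
position: [495.1, -84.4, 244.6]
ee_rot: [0.0, 1.137, -0.172]
wrist_force: [-0.4, 0.2, -0.4]
opening: 23.0
```

```bash
python3 look.py 3; python3 - <<'E'
from h import *
Rm=R.from_euler("xyz",read_state()["ee_rot"]).as_matrix()
y=np.array([.8917,-.1549,.425]);y/=np.linalg.norm(y); a=Rm[:,0]-y*(y@Rm[:,0]); a/=np.linalg.norm(a)
T=np.c_[a,y,np.cross(a,y)]; r=(R.from_matrix(T)*R.from_matrix(Rm).inv()).as_rotvec(); print(r,np.linalg.norm(r),r/9)
E
```

```text
9.2 [495.1 -84.4 244.6] [[0.414, 0.171, 0.894], [-0.072, 0.985, -0.155], [-0.907, 0.0, 0.42]] 23.0 [-0.4  -0.02  0.45  2.23  0.12  0.5  -0.2 ] [-0.4  0.2 -0.4]
side handle 0.52 [315.3, 210.4] 283
 axis [0.11  0.993 0.046] ends [ 483. -156.  252.] [493. -65. 256.] mid [ 488.2 -110.9  253.7] len 92.0
top handle 0.8 [325.9, 212.8] 249
 axis [-0.179 -0.983  0.026] ends [505. -17. 254.] [ 481. -150.  257.] mid [492.8 -83.2 255.7] len 135.0
head [ 6.95304e+02 -1.18854e+02  3.39547e+02 -1.52000e-01 -4.30000e-01] 1.13
[ 0.65369477 -0.11721403 -1.42351098] 1.570808549852149 [ 0.07263275 -0.01302378 -0.15816789]
```

step_arm:
  commands: [1,0,0,0.0726,-0.013,-0.1582,1,0,0,0,0.0726,-0.013,-0.1582,1,0,0,0,0.0726,-0.013,-0.1582,1,0,0,0,0.0726,-0.013,-0.1582,1,0,0,0,0.0726,-0.013,-0.1582,1,0,0,0,0.0726,-0.013,-0.1582,1,0,0,0,0.0726,-0.013,-0.1582,1,0,0,0,0.0726,-0.013,-0.1582,1]

```text
time_s: 10.4
position: [496.1, -84.4, 244.6]
ee_rot: [1.403, 1.133, -0.171]
wrist_force: [0.3, -0.3, -1.2]
opening: 23.3
```

step_arm:
  commands: [0,0,0,0.0726,-0.013,-0.1582,1,0,0,0,0,0,0,1,0,0,0,0,0,0,1,0,0,0,0,0,0,1,0,0,0,0,0,0,1,0,0,0,0,0,0,1,0,0,0,0,0,0,1,0,0,0,0,0,0,1]

```text
time_s: 11.4
position: [496.1, -84.4, 244.6]
ee_rot: [1.571, 1.132, -0.172]
wrist_force: [0.2, -0.1, -1.3]
opening: 23.0
```

```bash
python3 look.py 4
```

```text
11.4 [496.1 -84.4 244.6] [[0.418, 0.892, -0.171], [-0.073, -0.155, -0.985], [-0.905, 0.425, -0.0]] 23.0 [-0.36 -0.02  0.41  2.23  0.12  0.5  -1.78] [ 0.2 -0.1 -1.3]
side handle 0.67 [326.9, 196.3] 195
 axis [-0.91   0.115 -0.399] ends [ 554. -102.  280.] [500. -95. 257.] mid [527.1 -98.3 268.4] len 59.0
top handle 0.75 [346.1, 197.3] 307
 axis [-0.943  0.18  -0.28 ] ends [559. -96. 280.] [492. -84. 260.] mid [525.6 -90.2 270.2] len 70.0
head [ 6.95427e+02 -1.18965e+02  3.39573e+02 -1.54000e-01 -4.35000e-01] 1.18
```

View pics/v4.png

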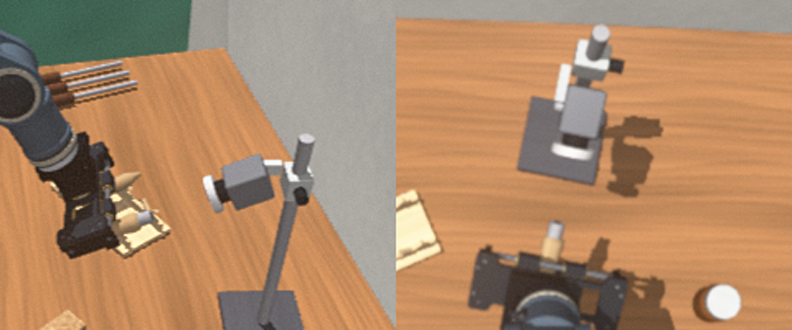

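The end-on view shows the ferrule at about (555,230) in the right half, pointing at the ring light. Its end measures near (556,−98,278) against an expected (558,−95,274). The arm is still and clear, so I'll hand in.

```bash
python3 - <<'E'
from h import *
p,D=snapshot("top")
for n in("dibber","bobbin","wax_jar","sanding_block"):
    for m in silhouettes("top",n)[:1]: print(n,round(m["score"],2),np.median(world("top",D,m["mask"]),0).round())
s=read_state(); print(s["position"],np.abs(s["dq"]).max(),s["opening"]); print(sign_off())
E
```

```text
dibber 0.86 [553. 219.  68.]
bobbin 0.9 [520. 297.  64.]
wax_jar 0.58 [ 473. -384.   73.]
[496.14439589 -84.39512008 244.5703577 ] 0.00109292644780279 22.661032411319994
the job is handed in; nothing more can be done
None
```

I took the handle from the rack by its waist and showed it at the focus point, side-on and then end-on, and handed the job in while still holding it there. The job took about 12 s. No verdict is reported.

- **Side-on:** the handle was level and square to the line of sight (gripper axes), and still for about 2 s. Its middle was about 2 mm from my estimate of the focus point.
- **End-on:** the ferrule points into the lens and the arm is still, with the middle about 1 mm from the estimate. The ferrule end measured within about 5 mm of where it should be, so the handle had not slipped noticeably.
- **Other objects:** the camera head fit was unchanged to within about 0.3 mm. The dibber, bobbin and wax jar were within about 2 mm of where they started. The sanding block was not detected in the last picture, so I did not confirm it, but the arm never went near it.
- **Disagreement:** my fits of the camera head differed by about 2–4 mm in position, 0.06 rad in heading and 0.01 rad in tilt. I used a compromise supported by the column foot, so the focus point is only known to a few mm (about 10 mm sideways at worst).

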